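# Gather the finials from the drying bay

## Robot

A 6-joint arm with a two-finger parallel gripper is mounted at the origin on the work surface. World frame = base frame: x ahead of the robot, y to its left, z up, the work surface at z = 0. Lengths are in mm, angles in rad, forces in N, time in s.
With the tool pointing down it reaches from about 400 to 825 mm from the base axis. Payload 7 kg.
Tool frame: the origin (TCP) lies at the very end of the fingers, on their centre line; the grasp point (between the pads) lies 19 mm behind it; z points along the fingers, y is the line along which they close (so a half turn about z gives the same grasp; the last joint's range is limited). The gripper opens to 88 mm and grips with 3 to 60 N. Pads are 19 mm wide; open, the fingers measure 130 mm over their backs; the gripper's body (78 mm by 193 mm) begins 47 mm behind the grasp point.
Start: joints at [1.422, 0.359, 0.012, 0, -1.224, -0.288], TCP at [285.559, 611.597, 226.561] pointing down, gripper open.
Joint ranges: [-3.07, 3.07], [-1.43, 2.12], [-1.02, 1.25], [-3.03, 1.67], [-3.05, -0], [-3.03, 3.03]. Speed limits (rad/s): [2.39, 2.39, 3.01, 3.14, 3.14, 3.14].

## Interface

Orientations are given as a unit quaternion [w, x, y, z].
In Python, from bench import ctrl gives the robot as it stands. The module is installed in compiled form; this text tells all that it offers. Calls block until the motion is done:
- ctrl.goto(position, orientation): joint-space move of the TCP to a pose.
- ctrl.move_l(position, velocity=150, frame=None, max_force=None): straight line of the TCP; frame=None keeps the orientation; velocity is the mean speed in mm/s. With max_force (N) it stops when the force on the tool has changed by that much, and returns True; else False.
- ctrl.move_joints(angles): joint-space move.
- ctrl.command_gripper(opening, f_grip=None): opening from 0.0 (shut) to 1.0 (fully open); f_grip is the grip in N (None keeps the last); returns when the fingers have stopped.
- ctrl.wait(seconds).
- ctrl.inverse_kinematics(position, orientation): joint angles nearest the present ones, or None.
- ctrl.get_obs(): the state.
- ctrl.camera(name): name is "scene" or "top"; returns the picture (480x640x3 uint8, blue, green, red); there is no depth.
- ctrl.camera_model(name): a dict with "K" (3x3 intrinsics, pixels), "extrinsics" (4x4, takes a point from camera to world coordinates). Camera axes: x right, y down, z forward; pixel columns grow to the right and rows downward; lengths in mm; the calibration is good to about 2 mm. A picture is of the moment at which its call begins. camera_model takes no time and is no camera call.
A pose or a line that the arm cannot do raises ctrl.Unreachable and nothing moves.
- ctrl.sign_off(): hands the job in; it is judged then, once.
The state is a dict: "time_s": time; "q": joint angles; "dq": joint speeds; "effort": joint torques, N m; "eef_pos": TCP position; "ee_rot": TCP orientation; "force": force on the tool from outside, world axes, zero at the start; "moment": the same for the moment, N m; "width": opening from 0.0 (shut) to 1.0 (fully open); "finger_force": force on a finger pad.
Only numpy, scipy, OpenCV 4.12 (cv2) and the standard library are available. Lean on these libraries where they do the work, as an engineer would, in place of code of your own. Each camera call takes 0.05 s, during which the arm holds its last target. There are 200 camera calls.

## Task

Swing the stay arm up past its dead centre so that it holds the glazed cover of the drying bay open by itself, then reach in under the cover with the long-handled scoop, without knocking scoop or gripper against the cover, and bring every turned finial out into the plywood tray. Finish by laying the scoop back along its leather patch and folding the stay down so that the cover is shut; leave the other things on the bench alone.

Things in the scene. Friction and masses are not known exactly. Their poses are not given: they have to be found in the camera images.
- bay: drying bay fixed to the bench, open towards the robot's right when its cover is up: two wooden cheeks and a back board, 48 mm high, 12 mm thick; its floor is the bench. Origin on the bench at the bay's middle; +x points in to the back board, +y to the cheek with the stay. Inner faces of the cheeks at y = -110 and +110 mm; cheeks end in front at x = -85 mm
- bay_back (a point): foot of the back board's inner face, middle of the bay (bay x = +85 mm)
- cover: glazed dust cover of the bay, an old picture frame with a pane and a front skirt: 260 mm wide, 210 deep, 14 thick, 0.6 kg. Origin on its hinge line at bay x = 91, z = 57 mm; it reaches from there to its own -x; shut, its axes are the bay's. Propped up it is tilted 0.45 rad; its underside is still only 50 mm over the bench at the back board and rises to the front
- skirt_edge (a point): middle of the lower edge of the 10 mm thick skirt on the cover's free edge, 191 mm from the hinge and 51 mm below the cover's x-y plane. Shut it closes the bay's front to 6 mm off the bench; propped up it is some 93 mm above the bench at bay x = -103 mm: the low edge to reach under
- stay (a joint): angle (rad) of the steel stay arm outside the bay's +y cheek. A free roller on it, 65 mm from its pivot, bears under a flange on the cover's edge, so swinging the arm lifts the cover. 0: folded level, pointing to the back (bay +x), cover shut; it swings up and over to the front. Dead centre at 1.09: short of it the cover's weight folds it back, past it holds it forward; its stop is at 1.50
- stay_pivot (a point): on the stay's pivot axis, which lies along bay y at bay x = -49, z = 57 mm; this point is beside the middle of the handle
- stay_grip (a point): middle of the free part of the stay's handle, a round wooden rod 12 mm thick and 50 mm long lying along bay y, 185 mm from the bay's middle; it rides on an arc of 85 mm radius about the pivot and needs up to about 8 N
- scoop: long-handled tinned scoop, 0.16 kg. Origin under the grip point at bench level, +x to the pan, z up. Wooden handle 16 mm wide, 18 high, centre line 20 mm up, from x = -40 to +145 mm, ending in a 40 mm ball at x = -53 mm: set down, it lies level on pan and ball. Centre of mass about x = 110 mm. Starts lying on the leather patch
- scoop_tip (a point): middle of the scoop's front edge (scoop x = 265 mm, underside). The pan of slick thin tin reaches 85 mm back from here, 84 mm wide (80 inside), its back and side walls 26 mm high. The front is a knife edge rising to a 4 mm high lip 11 mm behind it: balls ride over the lip when the scoop presses them against the back board, and the lip keeps them in until it is tipped
- scoop_mid (a point): middle of the scoop's length, on its underside (scoop x = 95 mm)
- patch: dark brown leather patch flat on the bench, 380 x 160 mm, 1 mm thick, where the scoop lives; origin at its middle, +x along its length
- tray: plywood tray fixed to the bench, outside 150 (x) x 160 (y) mm, walls 6 mm thick and 45 mm high, inner floor 6 mm up, open on top; origin at the middle of its underside
- finial1: turned light-wood ball finial: ball 32 mm in diameter with a 10 mm thick round-ended dowel reaching 27 mm from the ball's centre; 16 g; origin = centre of the ball (16 mm above what the ball lies on), axes arbitrary since it rolls. Starts under the cover of the drying bay; some finials may be absent
- finial2: turned light-wood ball finial: ball 32 mm in diameter with a 10 mm thick round-ended dowel reaching 27 mm from the ball's centre; 16 g; origin = centre of the ball (16 mm above what the ball lies on), axes arbitrary since it rolls. Starts under the cover of the drying bay; some finials may be absent
- finial3: turned light-wood ball finial: ball 32 mm in diameter with a 10 mm thick round-ended dowel reaching 27 mm from the ball's centre; 16 g; origin = centre of the ball (16 mm above what the ball lies on), axes arbitrary since it rolls. Starts under the cover of the drying bay; some finials may be absent
- finial4: turned light-wood ball finial: ball 32 mm in diameter with a 10 mm thick round-ended dowel reaching 27 mm from the ball's centre; 16 g; origin = centre of the ball (16 mm above what the ball lies on), axes arbitrary since it rolls. Starts under the cover of the drying bay; some finials may be absent
- finial5: turned light-wood ball finial: ball 32 mm in diameter with a 10 mm thick round-ended dowel reaching 27 mm from the ball's centre; 16 g; origin = centre of the ball (16 mm above what the ball lies on), axes arbitrary since it rolls. Starts under the cover of the drying bay; some finials may be absent
- brush_jar: green glass jar of brushes, 68 mm across, 100 mm tall without the brushes (260 with), standing at the far side of the bench; origin under its middle. Bystander: leave it alone
- varnish_bottle: amber bottle, 56 mm across, 130 mm tall, at the far side; origin under its middle. Bystander: leave it alone
- size_pot: orange screw-top pot with a blue cap, 66 mm across, 75 mm tall, at the far side; origin under its middle. Bystander: leave it alone
- chisel: wood chisel lying flat, 230 mm long, near the robot; origin under its middle. Bystander: leave it alone
- cork_block: cork sanding block 100 x 60 x 30 mm, near the robot, by the bay; origin under its middle. Bystander: leave it alone

How it is judged (in metres and radians):
On the way, in this order (a step that is already met when the one before it is completed fails the run):
1. the stay stands past its dead centre and holds the cover up alone, with the robot touching nothing (value of joint stay above 1.3 rad and contact force between each of the fingers, the arm and anything else below 0.3 N), for 0.4 s.
2. every finial present lies in the tray (x of finial1 in the frame of tray between -0.07 and 0.07 m and y of finial1 in the frame of tray between -0.075 and 0.075 m and z of finial1 in the frame of tray between 0 and 0.055 m and x of finial2 in the frame of tray between -0.07 and 0.07 m and y of finial2 in the frame of tray between -0.075 and 0.075 m and z of finial2 in the frame of tray between 0 and 0.055 m and x of finial3 in the frame of tray between -0.07 and 0.07 m and y of finial3 in the frame of tray between -0.075 and 0.075 m and z of finial3 in the frame of tray between 0 and 0.055 m and x of finial4 in the frame of tray between -0.07 and 0.07 m and y of finial4 in the frame of tray between -0.075 and 0.075 m and z of finial4 in the frame of tray between 0 and 0.055 m and x of finial5 in the frame of tray between -0.07 and 0.07 m and y of finial5 in the frame of tray between -0.075 and 0.075 m and z of finial5 in the frame of tray between 0 and 0.055 m), for 0.2 s.
At the end, for the whole second after the job is handed in: every finial present lies still inside the tray, the stay is folded (angle under 0.06 rad, so the cover is shut), and the scoop lies flat on the leather patch, its middle within 50 mm lengthwise and 40 mm sideways of the patch's middle and within 0.3 rad of its length (all of step 2 and linear speed of each of finial1, finial2, finial3, finial4, finial5 below 0.03 m/s and value of joint stay below 0.06 rad and x of scoop_mid in the frame of patch between -0.05 and 0.05 m and y of scoop_mid in the frame of patch between -0.04 and 0.04 m and angle between the x axis of scoop and the x axis of patch, either way round below 0.3 rad and angle between scoop's own z axis and vertical below 0.08 rad and height (world z) of scoop below 0.01 m and linear speed of scoop below 0.02 m/s); the robot touches nothing.
It fails at once if the scoop, the fingers or the arm knock the glazed cover (over 6 N) (contact force between any of scoop, the fingers, the arm and cover above 6 N).
It fails at once if a bystander is shifted more than 30 mm (distance of any of brush_jar, varnish_bottle, size_pot, chisel, cork_block from where it was at the start of the episode above 0.03 m).
Of finial1, finial2, finial3, finial4, finial5 only 3 to 5 are there at a start; the rules pass over those that are not, and their reading is None.
At some moment in a run one of finial1, finial2, finial3, finial4, finial5 may be knocked a few centimetres aside while the robot is not near it.
Once in a run the grip may slacken for a moment while it holds something.
It also fails if it takes over 210 s, if anything falls off the work surface, if the arm or the gripper's body presses on something with over 40 N, if the wrist force passes 120 N, or if a joint passes its speed limit or range.

## Working session

There is one attempt and no reset: what is moved stays moved. The work goes in short steps, each a Python script; the robot and the scene stay as the last script left them, time stands still between calls to the robot, and variables do not carry over. Pictures are saved under pics/ and viewed, at most 14 in all, crops included, and the job is handed in when it is done.

```bash
mkdir -p pics; ls
python3 - <<'E'
from bench import ctrl
import cv2,numpy as np
for n in("scene","top"):
    im=ctrl.camera(n);cv2.imwrite(f"pics/{n}0.png",im)
    m=ctrl.camera_model(n);print(n,np.round(m["K"],1).tolist(),np.round(m["extrinsics"],3).tolist())
o=ctrl.get_obs();print({k:np.round(v,3).tolist() for k,v in o.items()})
E
```

```text
pics
scene [[517.4, 0.0, 313.4], [0.0, 517.4, 235.9], [0.0, 0.0, 1.0]] [[0.836, 0.406, -0.37, 894.741], [0.549, -0.615, 0.566, -460.694], [0.002, -0.676, -0.737, 765.2], [0.0, 0.0, 0.0, 1.0]]
top [[624.4, 0.0, 318.2], [0.0, 624.4, 233.4], [0.0, 0.0, 1.0]] [[0.015, -0.994, 0.109, 418.691], [-1.0, -0.017, -0.014, 74.057], [0.015, -0.108, -0.994, 1450.502], [0.0, 0.0, 0.0, 1.0]]
{'time_s': 0.1, 'q': [1.422, 0.359, 0.011, -0.0, -1.224, -0.288], 'dq': [0.002, -0.003, 0.005, 0.001, 0.001, -0.001], 'effort': [-0.001, -58.416, 29.375, 7.015, 0.01, -0.0], 'eef_pos': [285.374, 611.236, 225.743], 'ee_rot': [0.001, 0.976, -0.217, -0.0], 'force': [0.681, -0.125, -0.425], 'moment': [-0.047, 0.012, -0.009], 'finger_force': 0.0, 'width': 1.002}
```

View pics/scene0.png

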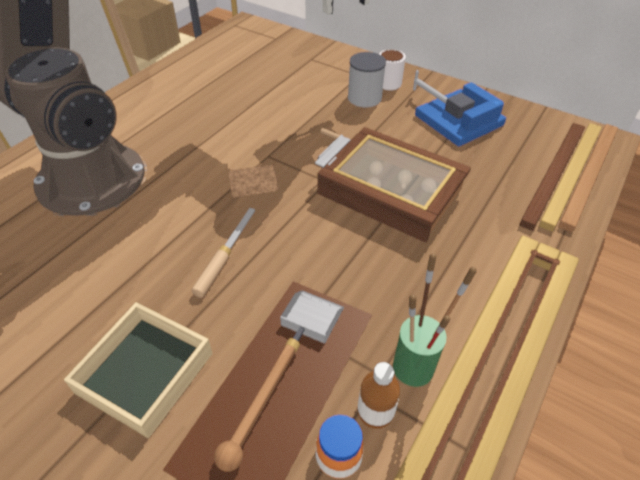

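View pics/top0.png

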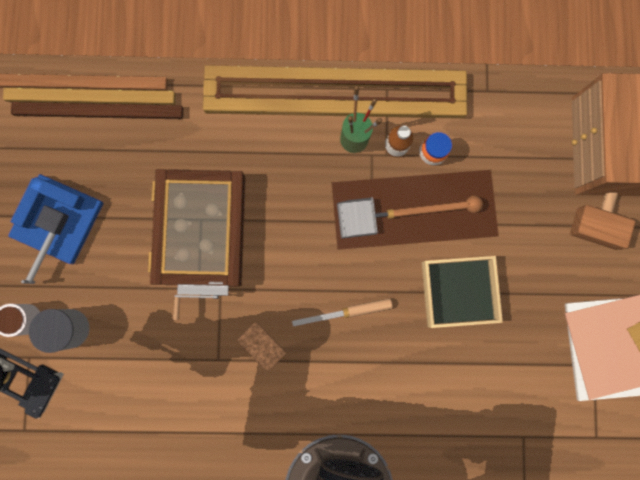

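The top view shows the bay at about (198,228) px with the stay rod at (177,307). Five finials show through the pane, near (180,200), (213,211), (180,226), (206,245) and (182,254). The scoop's pan is at (357,217) and its ball at (474,204) on the patch. The tray is at (462,292). The scene view agrees.

```bash
cat > h.py <<'E'
import numpy as np, cv2
from bench import ctrl
from scipy.spatial.transform import Rotation as R
def ray(n,uv):
    m=ctrl.camera_model(n);T=np.array(m["extrinsics"]);K=np.array(m["K"])
    d=T[:3,:3]@np.linalg.inv(K)@np.array([uv[0],uv[1],1.]);return T[:3,3],d/np.linalg.norm(d)
def onz(n,uv,z):
    o,d=ray(n,uv);return o+d*(z-o[2])/d[2]
def tri(uvt,uvs):
    A=np.zeros((3,3));b=np.zeros(3);L=[ray("top",uvt),ray("scene",uvs)]
    for o,d in L:
        P=np.eye(3)-np.outer(d,d);A+=P;b+=P@o
    x=np.linalg.solve(A,b);return x,[round(float(np.linalg.norm(np.cross(x-o,d))),1) for o,d in L]
def px(n,X):
    m=ctrl.camera_model(n);T=np.array(m["extrinsics"]);c=np.linalg.inv(T)@np.r_[X,1.];p=np.array(m["K"])@c[:3];return p[:2]/p[2]
E
python3 - <<'E'
import cv2,numpy as np
t=cv2.imread("pics/top0.png");s=cv2.imread("pics/scene0.png")
a=cv2.resize(t[160:330,140:260],None,fx=3.5,fy=3.5,interpolation=cv2.INTER_CUBIC)
b=cv2.resize(s[115:245,300:480],None,fx=2,fy=2,interpolation=cv2.INTER_CUBIC)
c=np.zeros((600,800,3),np.uint8);c[:a.shape[0],:a.shape[1]]=a;c[:b.shape[0],430:430+b.shape[1]]=b
cv2.imwrite("pics/crop0.png",c)
h=cv2.cvtColor(t,cv2.COLOR_BGR2HSV)
for p in[(485,235),(345,185),(240,230),(160,280),(300,250),(430,207),(474,204),(429,300),(460,290),(177,310),(205,290),(179,202)]:print(p,h[p[1],p[0]])
h=cv2.cvtColor(s,cv2.COLOR_BGR2HSV);print()
for p in[(300,290),(345,300),(228,457),(260,395),(328,131),(80,375)]:print(p,h[p[1],p[0]])
E
```

```text
(485, 235) [ 10 152  97]
(345, 185) [ 10 146  98]
(240, 230) [ 10 148  69]
(160, 280) [ 10 147  85]
(300, 250) [ 13 131 148]
(430, 207) [ 12 143 177]
(474, 204) [ 12 145 187]
(429, 300) [ 18 100 226]
(460, 290) [55 40 70]
(177, 310) [ 14 114 166]
(205, 290) [ 11  11 182]
(179, 202) [ 15  66 166]

(300, 290) [ 10  78 130]
(345, 300) [ 14 105 178]
(228, 457) [ 13 120 189]
(260, 395) [ 14 120 197]
(328, 131) [ 15  85 193]
(80, 375) [ 18  78 171]
```

View pics/crop0.png

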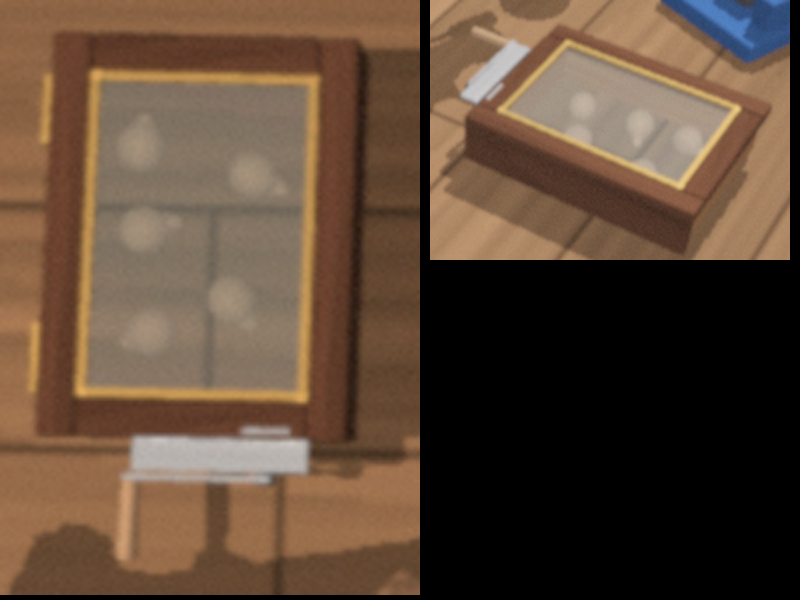

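Run:
```python
from h import *
np.set_printoptions(precision=1,suppress=True)
C=dict(fb=((155.4,169.7),(470,166.5)),ff=((242,171.4),(432.5,222)),rb=((150.9,283.7),(365,128.5)),rf=((239.1,285.1),(318,173)))
P={}
for k,(a,b) in C.items():
    print(k,*tri(a,b)); P[k]=onz("top",a,64)
print({k:v for k,v in P.items()})
u=lambda v:v/np.linalg.norm(v)
print("sizes",np.linalg.norm(P['fb']-P['rb']),np.linalg.norm(P['ff']-P['rf']),np.linalg.norm(P['fb']-P['ff']),np.linalg.norm(P['rb']-P['rf']))
ax=u(P['fb']+P['rb']-P['ff']-P['rf']);ay=u(P['rb']+P['rf']-P['fb']-P['ff'])
print("yaw",np.arctan2(ax[1],ax[0]),np.arctan2(-ay[0],ay[1]))
c=sum(P.values())/4;print("cover c",c)
# rod: top ends and scene ends
print("rod onz57",onz("top",(176.3,296.6),57),onz("top",(175.7,319.4),57))
s=cv2.imread("pics/scene0.png");t=cv2.imread("pics/top0.png")
print("rod tri",tri((175.7,319.4),(300+(473-430)/2,115+31/2)))
ht=cv2.cvtColor(t,cv2.COLOR_BGR2HSV)
def big(m,lo=50):
    cs,_=cv2.findContours(m,cv2.RETR_EXTERNAL,cv2.CHAIN_APPROX_NONE);return sorted([c for c in cs if cv2.contourArea(c)>lo],key=cv2.contourArea)[::-1]
# patch
m=np.zeros(t.shape[:2],np.uint8);roi=(slice(165,255),slice(325,505))
mm=cv2.inRange(ht,(0,100,60),(13,200,125));m[roi]=mm[roi];m=cv2.morphologyEx(m,cv2.MORPH_OPEN,np.ones((3,3)))
h=cv2.convexHull(big(m)[0]);bx=cv2.boxPoints(cv2.minAreaRect(h));W=np.array([onz("top",p,1) for p in bx])
e=W[1]-W[0],W[2]-W[1];e=max(e,key=np.linalg.norm);print("patch",W.mean(0),np.linalg.norm(W[1]-W[0]),np.linalg.norm(W[2]-W[1]),"yaw",np.arctan2(e[1],e[0]))
# tray
m[:]=0;roi=(slice(245,340),slice(415,510));mm=cv2.inRange(ht,(14,50,180),(25,160,255));m[roi]=mm[roi]
bx=cv2.boxPoints(cv2.minAreaRect(cv2.convexHull(big(m)[0])));W=np.array([onz("top",p,45) for p in bx]);print("tray",W.mean(0),W[1]-W[0],W[2]-W[1],np.linalg.norm(W[1]-W[0]),np.linalg.norm(W[2]-W[1]))
# scoop handle & ball (top)
m[:]=0;roi=(slice(185,235),slice(370,492));mm=cv2.inRange(ht,(8,100,145),(20,200,255));m[roi]=mm[roi]
c=big(m)[0];(bc,br)=cv2.minEnclosingCircle(c[c[:,0,0]>464]);print("ball top",bc,br,onz("top",bc,20))
ys,xs=np.nonzero(m);k=(xs<460)&(xs>395);pf=np.polyfit(xs[k],ys[k],1)
q=[onz("top",(x,np.polyval(pf,x)),25) for x in(400,455)];d=u(q[1]-q[0]);print("handle",q,"yaw(pan)",np.arctan2(-d[1],-d[0]))
# ball scene
hs=cv2.cvtColor(s,cv2.COLOR_BGR2HSV);m[:]=0;roi=(slice(330,475),slice(205,305));mm=cv2.inRange(hs,(8,90,150),(20,200,255));m[roi]=mm[roi]
c=big(m)[0];(b2,r2)=cv2.minEnclosingCircle(c[c[:,0,1]>440]);print("ball scene",b2,r2,tri(bc,b2))
# pan
m[:]=0;roi=(slice(190,245),slice(330,385));mm=cv2.inRange(ht,(0,0,110),(180,60,255));m[roi]=mm[roi]
bx=cv2.boxPoints(cv2.minAreaRect(cv2.convexHull(big(m)[0])));print("pan px",bx);W=np.array([onz("top",p,10) for p in bx]);print("pan",W)
```

```text
fb [708.6 423.6  64.1] [0.4, 0.4]
ff [709.6 229.8  64.2] [1.9, 1.9]
rb [454.2 424.7  58.3] [1.9, 1.9]
rf [453.5 228.8  64.8] [1.4, 1.4]
{'fb': array([708.3, 423.4,  64. ]), 'ff': array([708. , 228.9,  64. ]), 'rb': array([452.5, 422.2,  64. ]), 'rf': array([452.5, 228. ,  64. ])}
sizes 255.769142640088 255.51184530474637 194.56619868617102 194.22320779851992
yaw 1.569819211690847 1.5747614943480057
cover c [580.3 325.6  64. ]
rod onz57 [425.1 366.8  57. ] [375.1 366.1  57. ]
rod tri (array([375.3, 366.3,  56.8]), [0.3, 0.3])
patch [ 641.3 -173.3    1. ] 389.1072793399881 165.13711087185646 yaw -1.4710276760054437
tray [ 447.2 -271.    45. ] [  15.7 -168.4    0. ] [-152.1   -9.3    0. ] 169.10665552526234 152.41237837913195
ball top (471.868408203125, 204.13157653808594) 7.443423748016357 [ 649.6 -301.9   20. ]
handle [array([ 627.6, -133.7,   25. ]), array([ 644.8, -261.4,   25. ])] yaw(pan) 1.7049735527984815
ball scene (0.0, 0.0) 0.0 (array([ 527.1, -210.6,  593.4]), [65.7, 65.7])
pan px [[336.3 202.3]
 [372.6 197.8]
 [376.9 232.5]
 [340.6 237. ]]
pan [[649.8  13.1  10. ]
 [662.1 -71.7  10. ]
 [580.6 -82.3  10. ]
 [568.6   2.1  10. ]]
```

```bash
cat >> h.py <<'E'
def ori(yaw,pitch=0):   # tool down, tool x along yaw; pitch about the tool's closing axis (+: scoop nose down when the scoop points to -tool x)
    r=R.from_euler('z',yaw)*R.from_euler('x',np.pi)*R.from_euler('y',pitch)
    q=r.as_quat();return [q[3],q[0],q[1],q[2]]
PIV=np.array([393,281.5,57.])
def rod(a,dz=-19): return (PIV+[0,85*np.cos(a),85*np.sin(a)+dz]).tolist()
def st(): o=ctrl.get_obs();print(round(o["time_s"],1),np.round(o["eef_pos"],1),"F",np.round(o["force"],1),"w",round(float(o["width"])*88,1),"ff",round(float(o["finger_force"]),1),"q",np.round(o["q"],2))
E
python3 - <<'E'
from h import *
print("ball",tri((473,204.3),(228.5,457)))
ctrl.goto(rod(0,60),ori(0));ctrl.command_gripper(0.6,40)
ctrl.move_l(rod(0),100);st()
ctrl.command_gripper(0.0,40);st()
for a in np.arange(.15,1.46,.13):
    ctrl.move_l(rod(a),70);st()
cv2.imwrite("pics/s1.png",ctrl.camera("scene"))
E
```

```text
ball (array([ 650.5486727 , -305.46269465,   14.6471194 ]), [0.7, 0.7])
3.0 [393.3 366.9  38.5] F [ 0.3 -0.4 -0.1] w 52.7 ff 0.0 q [ 1.12  0.34 -0.52  0.   -0.71  0.46]
3.7 [393.  366.1  38. ] F [ 0.4 -1.   1.4] w 10.9 ff 40.0 q [ 1.12  0.34 -0.52  0.   -0.71  0.46]
4.0 [392.8 365.2  50.3] F [ 2.9 -0.9 -7. ] w 11.0 ff 40.0 q [ 1.11  0.32 -0.51 -0.   -0.74  0.46]
4.3 [392.8 363.1  61.4] F [ 0.7 -0.1 -6. ] w 10.8 ff 40.0 q [ 1.11  0.3  -0.5  -0.   -0.77  0.46]
4.7 [392.9 359.7  72.1] F [-1.2  1.4 -5.1] w 10.9 ff 40.0 q [ 1.11  0.28 -0.5  -0.   -0.79  0.46]
5.0 [392.9 355.1  81.9] F [-4.5  4.3 -2.6] w 10.5 ff 40.0 q [ 1.11  0.26 -0.5  -0.   -0.81  0.47]
5.3 [392.9 349.5  91.3] F [-6.5  5.2  1.1] w 10.6 ff 40.0 q [ 1.1   0.25 -0.49 -0.   -0.83  0.47]
5.6 [393.  342.8  99.9] F [-8.4  7.3  1.9] w 10.7 ff 40.0 q [ 1.09  0.23 -0.49 -0.   -0.84  0.48]
5.9 [392.9 335.2 107.6] F [-11.2   8.9   6.4] w 10.7 ff 40.0 q [ 1.09  0.21 -0.5  -0.   -0.86  0.49]
6.2 [392.9 326.8 114.3] F [-15.8   9.9  11.5] w 10.8 ff 39.9 q [ 1.08  0.19 -0.5  -0.   -0.87  0.5 ]
6.5 [393.3 317.  119.7] F [-15.9   9.5  17. ] w 10.8 ff 40.0 q [ 1.07  0.18 -0.51 -0.   -0.88  0.51]
6.8 [393.3 305.5 123.1] F [-16.5   7.   19.5] w 10.6 ff 40.0 q [ 1.06  0.16 -0.52 -0.   -0.89  0.52]
7.1 [393.2 293.8 125. ] F [-15.4   3.8  20.8] w 11.0 ff 40.0 q [ 1.04  0.15 -0.53 -0.   -0.89  0.53]
```

View pics/s1.png

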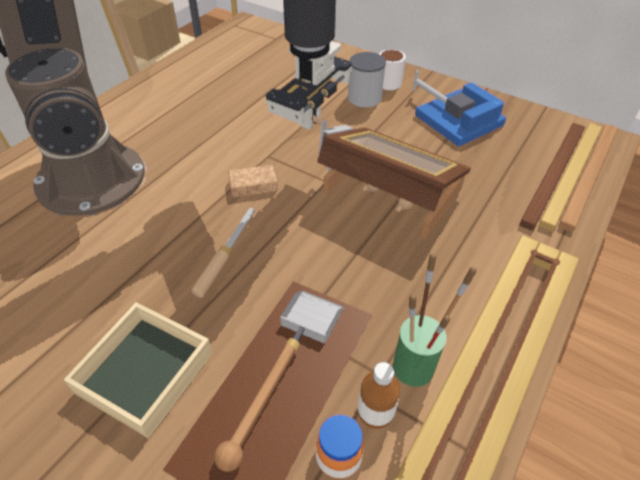

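The scene shows the cover propped, its skirt edge near (380,180), with the gripper on the rod by (300,110). I'll release it.

Run:
```python
from h import *
ctrl.command_gripper(0.6);st()
p=ctrl.get_obs()["eef_pos"];ctrl.move_l([p[0],p[1],p[2]+90],100);st()
ctrl.wait(0.6)
# clear to the patch side, looking from above
ctrl.goto([643,-252,150],ori(1.7-np.pi));st()
a=ctrl.camera("top");b=ctrl.camera("scene");cv2.imwrite("pics/t2.png",a);cv2.imwrite("pics/s2.png",b)
c=np.zeros((600,800,3),np.uint8)
x=cv2.resize(a[150:330,130:270],None,fx=3.3,fy=3.3,interpolation=cv2.INTER_CUBIC);c[:594,:x.shape[1]]=x
y=cv2.resize(b[100:260,300:480],None,fx=1.8,fy=1.8,interpolation=cv2.INTER_CUBIC);c[:y.shape[0],470:470+y.shape[1]]=y
y=cv2.resize(b[270:480,180:380],None,fx=1.4,fy=1.4,interpolation=cv2.INTER_CUBIC);c[300:300+y.shape[0],470:470+y.shape[1]]=y
cv2.imwrite("pics/c2.png",c)
```

```text
8.1 [393.  291.7 122.3] F [ 0.4  0.3 -0. ] w 52.8 ff 0.0 q [ 1.04  0.15 -0.53  0.   -0.89  0.53]
9.1 [392.7 291.4 211.7] F [-0.6 -0.2 -0.9] w 52.9 ff 0.0 q [ 1.04  0.06 -0.41 -0.   -1.1   0.53]
11.9 [ 643.4 -250.9  150.4] F [-0.7  0.3  0.3] w 52.8 ff 0.0 q [-0.09  0.43 -0.05 -0.   -1.09  0.22]
```

View pics/c2.png

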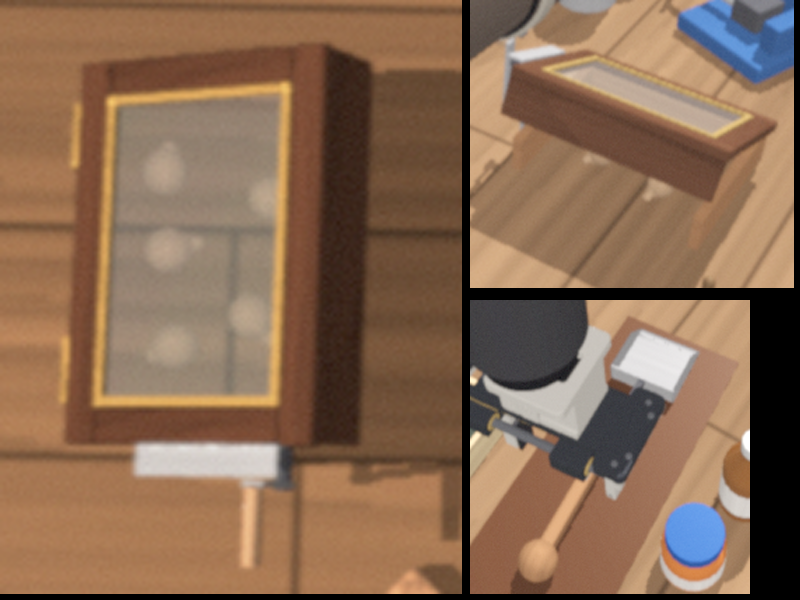

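The cover now stands open alone, with the stay rod upright near top px (205,309) and the five finials still inside. The gripper is over the scoop handle, so I'll grasp it.

Run:
```python
from h import *
for p in[(179.4,202),(211.4,210),(180.6,225.1),(206.3,245.7),(182.3,254.9)]:
    w=onz("top",p,16);print("finial bay x,y",round(w[1]-330.5),round(580.5-w[0]))
Y=1.705
print(ctrl.move_l([643,-253,4.5],80,ori(Y-np.pi),max_force=8));st()
ctrl.command_gripper(0.0,60);st()
p=np.array(ctrl.get_obs()["eef_pos"])
ctrl.move_l((p+[0,0,60]).tolist(),80);ctrl.wait(.3);st()
b=ctrl.camera("scene");a=ctrl.camera("top")
c=np.zeros((480,800,3),np.uint8);c[:,:400]=b[:,150:550];c[:300,400:]=cv2.resize(a[130:280,320:520],None,fx=2,fy=2);cv2.imwrite("pics/c3.png",c)
```

```text
finial bay x,y 46 -63
finial bay x,y -28 -45
finial bay x,y 42 -9
finial bay x,y -19 38
finial bay x,y 35 60
False
13.9 [ 643.3 -253.     5. ] F [0.6 1.1 0.4] w 52.6 ff 0.0 q [-0.09  0.58 -0.18  0.   -0.81  0.23]
14.6 [ 643.1 -253.     4.5] F [ 0.6 -0.3 -0.1] w 15.5 ff 60.0 q [-0.09  0.58 -0.18  0.   -0.81  0.23]
15.8 [ 642.8 -253.    64. ] F [-0.5  0.2 -0.9] w 15.6 ff 60.0 q [-0.09  0.51 -0.14 -0.   -0.92  0.23]
```

View pics/c3.png

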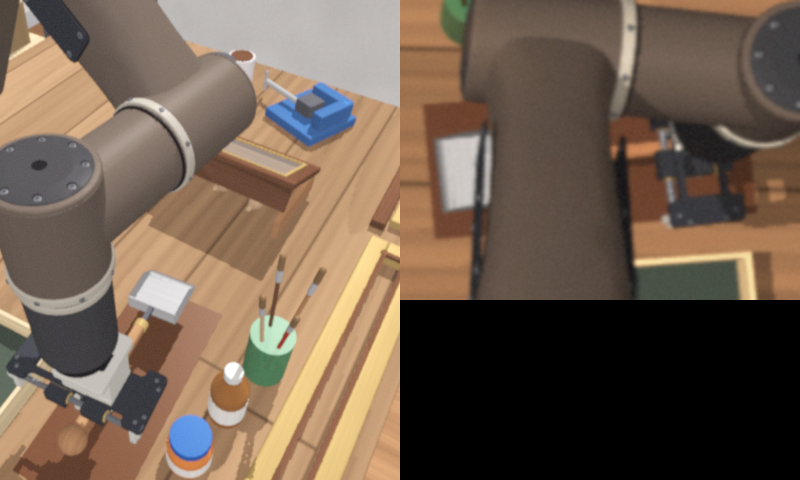

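```bash
cat >> h.py <<'E'
BX,BY,S0=580.5,330.5,1.572
def tcp(tip,yaw,pitch):  # TCP position for the scoop tip at tip
    c=np.array([np.cos(yaw),np.sin(yaw),0]);z=np.array([0,0,1.])
    return (np.array(tip,float)-(c*np.cos(pitch)-z*np.sin(pitch))*265+(c*np.sin(pitch)+z*np.cos(pitch))*3.5).tolist()
def mv(tip,yaw=S0,pitch=0,v=120,**k): return ctrl.move_l(tcp(tip,yaw,pitch),v,ori(yaw-np.pi,pitch),**k)
def enter(y):
    X=BX-y
    mv([X,BY-135,70],v=250);mv([X,BY-135,-.3],v=80);st()
    mv([X,BY+60,-.3],v=120);print("hit",mv([X,BY+89,-.3],v=40,max_force=15));st()
def leave(y):
    X=BX-y;p=np.array(ctrl.get_obs()["eef_pos"])
    t=p[1]+265
    mv([X,t,4],pitch=-.02,v=20);mv([X,BY-125,5],pitch=-.02,v=110);mv([X,BY-135,40],pitch=-.08,v=80);st()
E
python3 - <<'E'
from h import *
for p in(0,.6,1.1):
    print(ctrl.inverse_kinematics(tcp([450,-300,70 if p<1 else 35],1.66,p),ori(1.66-np.pi,p)))
enter(60);leave(60)
a=ctrl.camera("top");b=ctrl.camera("scene")
c=np.zeros((480,800,3),np.uint8);c[:,:440]=b[:,150:590];c[:,440:]=cv2.resize(a[150:350,130:280],(360,480));cv2.imwrite("pics/c4.png",c)
E
```

```text
[-6.08766925e-01  5.67758308e-01 -1.32972972e-02  4.44089210e-16
 -9.89740722e-01  6.97970598e-01]
[-0.400609    0.18978808 -0.69158871  0.9998727  -0.63374799 -0.32431618]
None
18.0 [520.  -70.    4.1] F [-7.8  0.2 17.4] w 15.3 ff 60.0 q [ 0.24  0.37 -0.58  0.   -0.62 -0.24]
hit True
20.2 [521.1 136.5   4.3] F [-0.3  1.2  3.2] w 16.0 ff 60.0 q [ 0.62  0.39 -0.55  0.   -0.64 -0.62]
22.8 [521.1 -69.4  22.1] F [ 0.2  0.3 -1.4] w 15.9 ff 60.0 q [ 0.18  0.35 -0.5  -0.12 -0.71 -0.09]
```

View pics/c4.png

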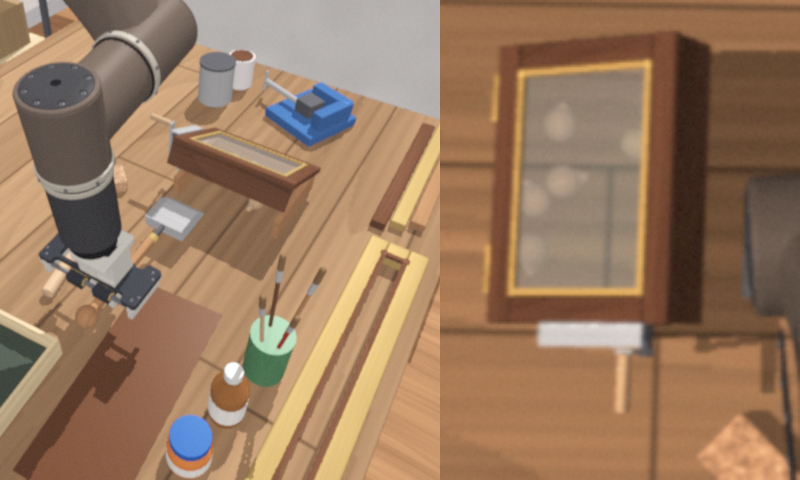

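Balls of the +y pair now lie at the back board (crop px (535,197), (533,252)), and the pan came out empty. The stop was a false trigger, because the downward preload relaxed and counted as a force change. I'll push again without preload and check reach for the tipping pose.

```bash
sed -i 's/-135,-.3\]/-135,0.4]/; s/+60,-.3\]/+60,0.3]/; s/+89,-.3\],v=40,max_force=15/+90,0.3],v=40,max_force=28/' h.py
python3 - <<'E'
from h import *
for yw in(1.66,2.0,2.3,2.6,2.9,3.2,3.5):
  for ps in((0,70),(.6,65),(.85,40),(1.1,35)):
    r=ctrl.inverse_kinematics(tcp([447-15*np.cos(yw),-275-15*np.sin(yw),ps[1]],yw,ps[0]),ori(yw-np.pi,ps[0]))
    print(yw,ps,None if r is None else np.round(r,2))
X=BX-60
mv([X,BY-135,0.4],v=80);st();mv([X,BY+50,.3],v=120);st();print("hit",mv([X,BY+90,0.3],v=40,max_force=28));st();leave(60)
a=ctrl.camera("top");b=ctrl.camera("scene")
c=np.zeros((480,800,3),np.uint8);c[:,:440]=b[:,150:590];c[:,440:]=cv2.resize(a[150:350,130:280],(360,480));cv2.imwrite("pics/c5.png",c)
E
```

```text
1.66 (0, 70) [-0.6   0.56 -0.04  0.   -0.98  0.69]
1.66 (0.6, 65) [-0.39  0.18 -0.71  1.01 -0.63 -0.35]
1.66 (0.85, 40) [-0.36  0.12 -0.92  1.49 -0.75 -0.84]
1.66 (1.1, 35) None
2.0 (0, 70) [-0.5   0.62  0.09  0.   -1.04  0.93]
2.0 (0.6, 65) [-0.42  0.19 -0.73  1.15 -0.42 -0.17]
2.0 (0.85, 40) None
2.0 (1.1, 35) None
2.3 (0, 70) [-0.41  0.66  0.15  0.   -1.07  1.14]
2.3 (0.6, 65) [-0.43  0.19 -0.73  1.19 -0.25  0.05]
2.3 (0.85, 40) None
2.3 (1.1, 35) [-0.94 -0.04 -0.76 -2.78 -0.26 -1.87]
2.6 (0, 70) [-0.31  0.67  0.18  0.   -1.08  1.34]
2.6 (0.6, 65) [-0.3   0.2  -0.66  0.81 -0.18  0.57]
2.6 (0.85, 40) None
2.6 (1.1, 35) None
2.9 (0, 70) [-0.2   0.66  0.15  0.   -1.07  1.53]
2.9 (0.6, 65) [-0.18  0.2  -0.43  0.1  -0.34  1.43]
2.9 (0.85, 40) None
2.9 (1.1, 35) None
3.2 (0, 70) [-0.09  0.62  0.08  0.   -1.03  1.72]
3.2 (0.6, 65) [-0.18  0.2  -0.28 -0.27 -0.52  2.01]
3.2 (0.85, 40) [-0.36  0.09 -0.32 -0.75 -0.46  2.55]
3.2 (1.1, 35) None
3.5 (0, 70) [ 0.02  0.56 -0.03  0.   -0.98  1.91]
3.5 (0.6, 65) [-0.2   0.19 -0.2  -0.48 -0.71  2.42]
3.5 (0.85, 40) [-0.46  0.13 -0.24 -0.9  -0.77  2.92]
3.5 (1.1, 35) [-0.79  0.12 -0.29 -1.25 -1.03 -2.92]
23.3 [521.5 -69.    4.1] F [ 0.5 -2.4  4.5] w 15.6 ff 60.0 q [ 0.24  0.37 -0.58  0.   -0.62 -0.24]
25.0 [520.9 115.8   4.1] F [-0.7 -1.5  7. ] w 15.6 ff 60.0 q [ 0.59  0.38 -0.56  0.   -0.63 -0.59]
hit True
25.9 [519.6 150.    4.3] F [-0.3 -3.3  7.2] w 15.1 ff 60.0 q [ 0.65  0.39 -0.54  0.01 -0.64 -0.65]
28.6 [520.6 -69.1  21.8] F [-1.   0.2 -1.2] w 15.8 ff 60.0 q [ 0.18  0.35 -0.5  -0.12 -0.71 -0.09]
```

View pics/c5.png

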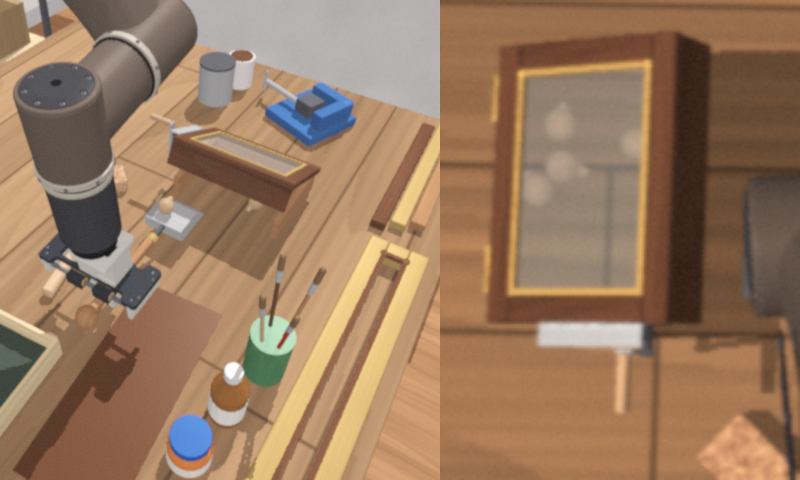

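One finial is in the pan and four remain, near crop px (535,187), (562,165), (563,122) and (632,142). The next pass goes through the middle, keeping the load.

```bash
cat >> h.py <<'E'
def scoop(y,n):
    X=BX-y
    mv([X,BY-135,22],v=120);mv([X,BY-135,.4],v=60);mv([X,BY+50,.3],v=120);print("hit",mv([X,BY+90,0.3],v=40,max_force=28));st();leave(y)
    a=ctrl.camera("top");b=ctrl.camera("scene")
    c=np.zeros((480,800,3),np.uint8);c[:,:440]=b[:,150:590];c[:,440:]=cv2.resize(a[150:350,130:280],(360,480));cv2.imwrite(f"pics/{n}.png",c)
def cpos(u,v): # bay x,y of a finial from a crop pixel
    w=onz("top",(130+(u-440)/2.4,150+v/2.4),16);return round(w[1]-BY),round(BX-w[0])
E
python3 - <<'E'
from h import *
print([cpos(*p) for p in[(535,187),(562,165),(561,122),(634,142)]])
scoop(0,"c6")
E
```

```text
[(67, -2), (42, -24), (44, -66), (-27, -47)]
hit True
32.5 [580.  149.7   4.3] F [ 0.3 -2.6  5.4] w 15.9 ff 60.0 q [ 0.58  0.47 -0.41  0.01 -0.71 -0.58]
35.2 [580.5 -69.5  21.7] F [-0.4 -0.2 -2.3] w 15.4 ff 60.0 q [ 0.16  0.43 -0.37 -0.11 -0.76 -0.08]
```

View pics/c6.png

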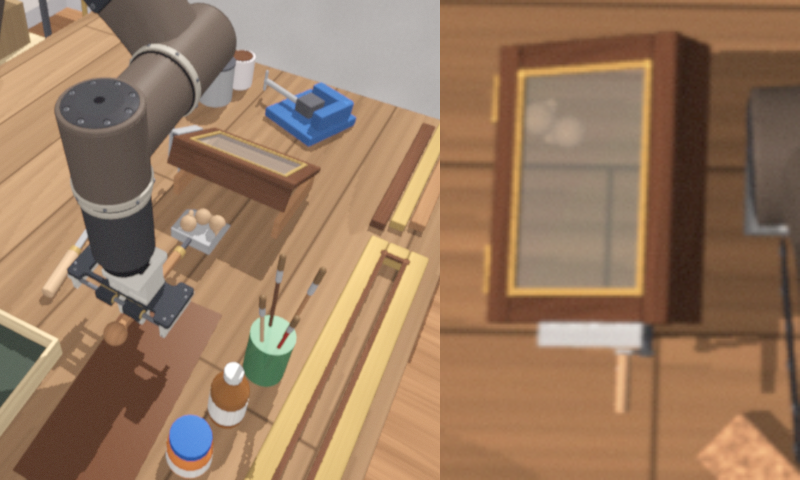

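Run:
```python
from h import *
for yw in np.arange(-1.6,4.7,.3):
  L=[]
  for p in(0,.4,.7,.9,1.05):
    r=ctrl.inverse_kinematics(tcp([447-20*np.cos(yw),-275-20*np.sin(yw),70 if p<.5 else 50],yw,p),ori(yw-np.pi,p))
    L.append("None" if r is None else " ".join(f"{v:.1f}" for v in r))
  if L.count("None")<2: print(round(yw,2)," | ".join(L))
```

```text
-1.6 0.5 0.2 -0.7 0.0 -0.7 2.7 | 0.0 0.1 -0.3 -0.4 -1.1 -3.0 | -0.3 0.2 -0.2 -0.7 -1.5 -2.7 | -0.5 0.3 -0.0 -0.8 -1.7 -2.6 | -0.6 0.4 0.1 -0.9 -1.9 -2.6
-1.3 0.5 0.0 -0.8 0.0 -0.7 2.9 | 0.0 0.1 -0.4 -0.4 -1.2 -2.7 | -0.3 0.2 -0.2 -0.6 -1.6 -2.5 | -0.4 0.3 -0.0 -0.7 -1.8 -2.4 | -0.5 0.4 0.1 -0.7 -2.0 -2.4
-1.0 None | 0.0 0.0 -0.5 -0.3 -1.3 -2.4 | -0.2 0.2 -0.2 -0.5 -1.7 -2.2 | -0.4 0.4 -0.0 -0.5 -1.9 -2.2 | -0.4 0.5 0.1 -0.6 -2.1 -2.2
-0.7 None | -0.0 -0.0 -0.5 -0.2 -1.4 -2.1 | -0.2 0.2 -0.3 -0.3 -1.7 -2.0 | -0.3 0.4 -0.1 -0.3 -2.0 -2.0 | -0.3 0.5 0.1 -0.4 -2.1 -2.0
-0.4 None | -0.1 -0.0 -0.6 -0.1 -1.4 -1.8 | -0.2 0.2 -0.3 -0.1 -1.7 -1.7 | -0.2 0.4 -0.2 -0.1 -1.9 -1.7 | -0.2 0.5 -0.0 -0.2 -2.1 -1.7
-0.1 -0.3 -0.1 -1.0 -0.0 -0.7 -1.4 | -0.2 0.0 -0.6 0.0 -1.3 -1.5 | -0.2 0.2 -0.4 0.0 -1.6 -1.5 | -0.2 0.4 -0.3 0.1 -1.8 -1.5 | -0.2 0.5 -0.1 0.1 -2.0 -1.5
0.2 -0.6 0.0 -0.8 0.0 -0.7 -0.8 | -0.3 0.1 -0.7 0.2 -1.2 -1.2 | -0.2 0.2 -0.5 0.2 -1.5 -1.3 | -0.1 0.3 -0.4 0.2 -1.7 -1.3 | -0.1 0.4 -0.3 0.3 -1.9 -1.3
0.5 -0.7 0.2 -0.7 0.0 -0.7 -0.4 | -0.4 0.1 -0.7 0.3 -1.1 -0.9 | -0.2 0.2 -0.6 0.4 -1.4
[... 907 characters left out ...]
.5 2.6 | None
3.5 0.0 0.6 -0.0 0.0 -1.0 1.9 | -0.1 0.3 -0.2 -0.2 -0.8 2.2 | -0.3 0.2 -0.2 -0.6 -0.7 2.6 | -0.5 0.1 -0.2 -1.0 -0.8 3.0 | None
3.8 0.1 0.5 -0.2 0.0 -0.9 2.1 | -0.0 0.3 -0.2 -0.3 -0.8 2.5 | -0.3 0.2 -0.2 -0.7 -0.9 2.9 | None | -0.7 0.2 -0.2 -1.1 -1.2 -2.9
4.1 0.3 0.4 -0.3 0.0 -0.9 2.3 | -0.0 0.2 -0.2 -0.4 -0.9 2.7 | None | -0.6 0.2 -0.1 -0.9 -1.3 -2.9 | -0.7 0.3 -0.1 -1.0 -1.5 -2.8
4.4 0.4 0.3 -0.5 0.0 -0.8 2.5 | 0.0 0.2 -0.3 -0.4 -1.0 3.0 | -0.3 0.2 -0.1 -0.7 -1.3 -2.9 | -0.5 0.3 -0.1 -0.9 -1.5 -2.8 | -0.7 0.3 0.0 -1.0 -1.7 -2.7
4.7 0.5 0.2 -0.7 0.0 -0.7 2.7 | 0.0 0.1 -0.3 -0.4 -1.1 -3.0 | -0.3 0.2 -0.2 -0.7 -1.5 -2.7 | -0.5 0.3 -0.0 -0.8 -1.7 -2.6 | -0.6 0.4 0.1 -0.9 -1.9 -2.5
```

Three finials are in the pan, near px (187,222), (203,215) and (218,222). Two remain near crop px (540,118) and (567,130). I'll tip the load into the tray at yaw 1.1.

```bash
cat >> h.py <<'E'
def dump(n):
    y=1.1;c=np.array([np.cos(y),np.sin(y)]);T=np.array([447,-275.])-18*c
    p=np.array(ctrl.get_obs()["eef_pos"]);mv([p[0],p[1]+265,115],pitch=-.08,v=120)
    mv([*T,115],y,-.08,v=190);ctrl.wait(.3)
    mv([*T,80],y,.3,v=120);mv([*T,62],y,.6,v=120);mv([*T,45],y,.75,v=50);mv([*T,45],y,.95,v=50);mv([*T,45],y,1.08,v=50);ctrl.wait(.5);st()
    mv([*(T-8*c),58],y,1.1,v=100);mv([*(T-8*c),48],y,1.1,v=100);ctrl.wait(.3)
    mv([*T,75],y,.8,v=100);mv([*T,120],y,.2,v=150);mv([*T,120],y,0,v=120);st()
    a=ctrl.camera("top");b=ctrl.camera("scene")
    c=np.zeros((480,800,3),np.uint8);c[:,:440]=b[:,0:440];c[:220,440:]=cv2.resize(a[230:340,360:540],(360,220));c[220:,440:]=cv2.resize(a[150:280,130:310],(360,260));cv2.imwrite(f"pics/{n}.png",c)
E
python3 - <<'E'
from h import *
dump("c7")
E
```

```text
44.0 [ 383.5 -399.7  280.4] F [-0.4  1.  -1.5] w 15.7 ff 60.0 q [ 0.03  0.27 -0.75  0.91 -1.38 -1.09]
47.1 [ 318.8 -527.1  123.9] F [-0.5 -0.4 -0.4] w 15.3 ff 60.0 q [-0.71  0.34 -0.26  0.   -0.97  0.24]
```

View pics/c7.png

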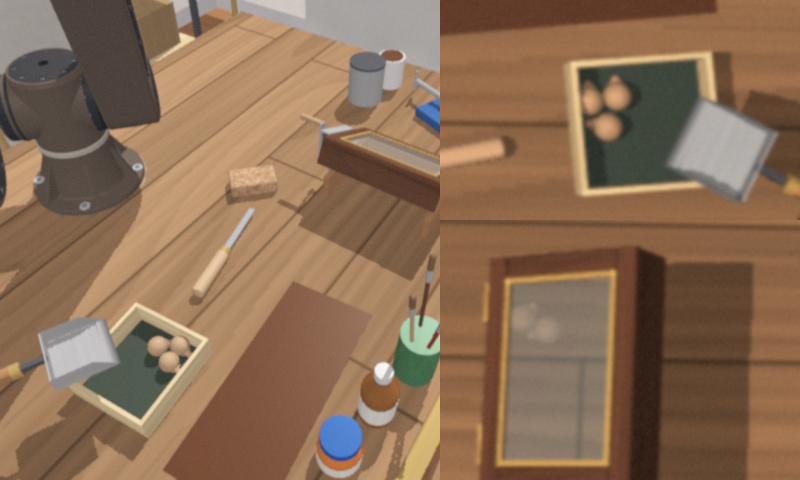

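The pan is empty and all three finials lie in the tray. Two are left at the back corner, crop px (522,318) and (545,328). The next pass is at y = -60.

Run:
```python
from h import *
print([ (round(w[1]-BY),round(BX-w[0])) for w in (onz("top",p,16) for p in((182.5,204),(171,199)))])
mv([640,BY-145,115],v=200)
scoop(-60,"c8")
```

```text
[(39, -58), (66, -69)]
hit True
54.2 [639.9 149.4   4.3] F [-1.2 -2.7  6. ] w 15.8 ff 60.0 q [ 0.53  0.54 -0.27  0.01 -0.77 -0.53]
56.9 [640.6 -68.9  21.7] F [ 0.2  0.8 -2.1] w 15.6 ff 60.0 q [ 0.15  0.5  -0.23 -0.11 -0.82 -0.07]
```

View pics/c8.png

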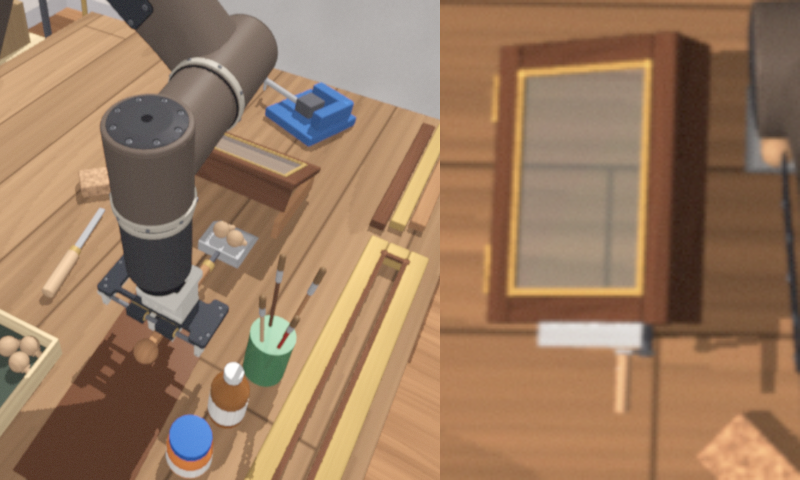

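Both are in the pan, near px (220,230) and (236,236), and the bay is empty. I'll tip these in as well.

Run:
```python
from h import *
dump("c9")
```

```text
65.9 [ 383.5 -399.7  280.4] F [ 0.9  1.  -1.3] w 16.1 ff 60.0 q [ 0.03  0.27 -0.75  0.91 -1.38 -1.09]
69.0 [ 318.8 -527.1  123.9] F [ 0.4  0.  -0.7] w 15.7 ff 60.0 q [-0.71  0.34 -0.26  0.   -0.97  0.24]
```

View pics/c9.png

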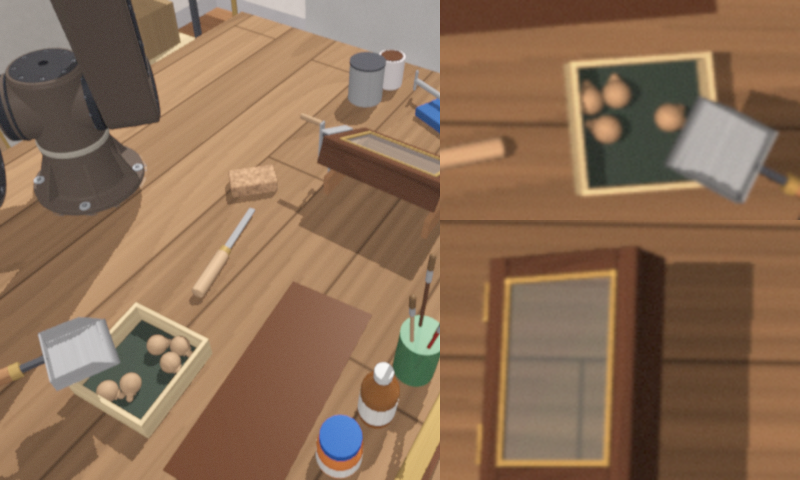

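All five finials lie in the tray and the bay is empty. Next I'll lay the scoop down and then close the stay.

Run:
```python
from h import *
y=1.69;u=np.array([np.cos(y),np.sin(y)]);t=np.array([644,-258])+265*u
mv([*t,118],y,v=200);mv([*t,15],y,v=100);print(mv([*t,1.2],y,v=25,max_force=8));st()
ctrl.command_gripper(0.3);ctrl.wait(.2)
p=np.array(ctrl.get_obs()["eef_pos"]);ctrl.move_l((p+[0,0,150]).tolist(),150);st()
# to the stay: rod at 1.5
ctrl.command_gripper(0.6)
ctrl.goto(rod(1.5,80),ori(0));st()
a=ctrl.camera("top");b=ctrl.camera("scene");cv2.imwrite("pics/t10.png",a);cv2.imwrite("pics/s10.png",b)
c=np.zeros((480,800,3),np.uint8);c[:,:380]=b[:,100:480];c[:240,380:]=cv2.resize(a[160:340,330:520],(420,240))[:, :];c[240:,380:]=cv2.resize(a[230:350,120:330],(420,240));cv2.imwrite("pics/c10.png",c)
```

```text
False
73.2 [ 644.  -257.9    4.6] F [-0.3 -0.3 -0.3] w 15.9 ff 60.0 q [-0.1   0.58 -0.18 -0.   -0.81  0.22]
75.1 [ 643.4 -257.8  153.6] F [-0.6  0.6 -0.7] w 26.7 ff 0.0 q [-0.1   0.44 -0.04 -0.   -1.1   0.22]
77.9 [393.4 287.2 221.7] F [ 0.1 -0.6  0.2] w 53.0 ff 0.0 q [ 1.04  0.05 -0.4   0.   -1.13  0.53]
```

View pics/c10.png

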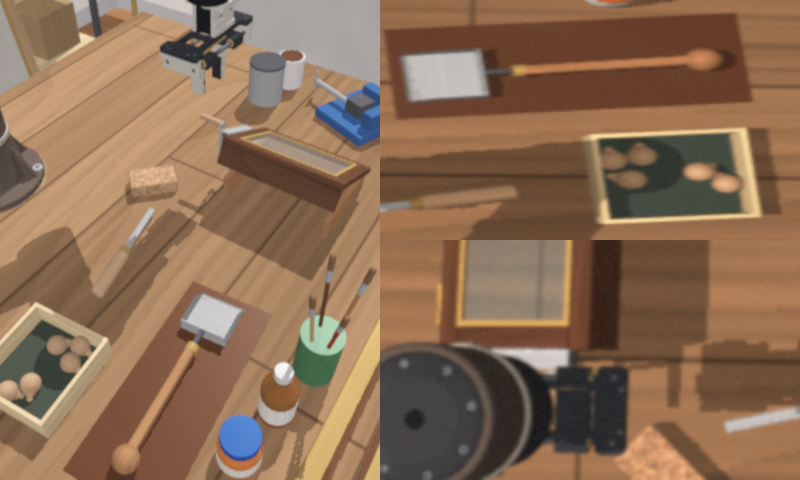

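The scoop lies along the patch and all five finials are in the tray. Now I'll fold the stay down.

Run:
```python
from h import *
print("rod up",onz("top",(205.5,297),142),onz("top",(205.3,322),142))
print(ctrl.move_l(rod(1.5),90,max_force=10));st()
ctrl.command_gripper(0.0,40);st()
for a in list(np.arange(1.4,.05,-.13))+[0.0]:
    ctrl.move_l(rod(a),70);st()
ctrl.command_gripper(0.5);ctrl.wait(.2);st()
p=np.array(ctrl.get_obs()["eef_pos"]);ctrl.move_l((p+[0,0,150]).tolist(),120);ctrl.move_l((p+[0,110,190]).tolist(),150);st()
a=ctrl.camera("top");b=ctrl.camera("scene")
c=np.zeros((480,800,3),np.uint8);c[:,:400]=b[:,90:490];c[:240,400:]=cv2.resize(a[160:340,330:520],(400,240));c[240:,400:]=cv2.resize(a[150:350,120:330],(400,240));cv2.imwrite("pics/c11.png",c);cv2.imwrite("pics/t11.png",a);cv2.imwrite("pics/s11.png",b)
```

```text
rod up [424.8134156  288.37814943 142.        ] [373.334857   287.00735548 142.        ]
False
79.3 [393.3 287.9 123.3] F [-0.6  0.1 -0.4] w 52.5 ff 0.0 q [ 1.04  0.15 -0.54  0.   -0.89  0.53]
80.0 [393.  287.4 122.8] F [ 0.8 -0.2  0.1] w 11.0 ff 40.0 q [ 1.04  0.15 -0.54  0.   -0.89  0.53]
80.3 [393.  295.7 121.8] F [ 1.1 -2.9  2.9] w 10.6 ff 40.0 q [ 1.05  0.16 -0.53  0.   -0.89  0.52]
80.6 [393.  306.7 119.2] F [-0.3 -2.6  4.3] w 10.8 ff 40.0 q [ 1.06  0.17 -0.52  0.   -0.88  0.51]
80.9 [393.1 317.6 115.3] F [0.2 0.  3.1] w 11.2 ff 40.0 q [ 1.07  0.19 -0.51 -0.   -0.88  0.5 ]
81.2 [393.1 327.  109.8] F [ 1.3  0.3 -0. ] w 10.4 ff 40.0 q [ 1.08  0.2  -0.5  -0.   -0.87  0.49]
81.5 [393.1 336.1 103.3] F [2.2 0.2 1.2] w 11.1 ff 40.0 q [ 1.09  0.22 -0.5   0.   -0.85  0.48]
81.8 [393.1 344.2  95.4] F [ 3.1  1.8 -1.5] w 10.8 ff 40.0 q [ 1.1   0.24 -0.5  -0.   -0.84  0.48]
82.2 [393.  351.   86.9] F [ 4.3  1.6 -3.2] w 10.7 ff 40.0 q [ 1.1   0.25 -0.5  -0.   -0.82  0.47]
82.5 [393.1 357.   77.4] F [ 5.2  2.7 -3.4] w 10.8 ff 40.0 q [ 1.11  0.27 -0.5  -0.   -0.8   0.46]
82.8 [393.1 361.7  66.8] F [ 5.5  3.1 -6.9] w 11.0 ff 40.0 q [ 1.11  0.29 -0.5  -0.   -0.78  0.46]
83.1 [393.1 364.6  55.7] F [ 5.8  3.  -7.2] w 10.5 ff 40.0 q [ 1.11  0.31 -0.51 -0.   -0.75  0.46]
83.4 [393.1 365.9  44.4] F [ 6.2  0.8 -7.3] w 10.7 ff 40.0 q [ 1.11  0.33 -0.52  0.   -0.73  0.46]
83.7 [393.5 366.2  38. ] F [ 3.6 -3.8 10.9] w 10.5 ff 40.0 q [ 1.12  0.34 -0.52  0.   -0.71  0.46]
84.6 [393.  366.5  38. ] F [-0.3 -0.1  0. ] w 44.2 ff 0.0 q [ 1.12  0.34 -0.52 -0.   -0.71  0.46]
87.0 [392.8 475.8 227.5] F [ 0.1  0.6 -0.3] w 43.9 ff 0.0 q [ 1.2   0.26 -0.12 -0.   -1.19  0.37]
```

View pics/c11.png

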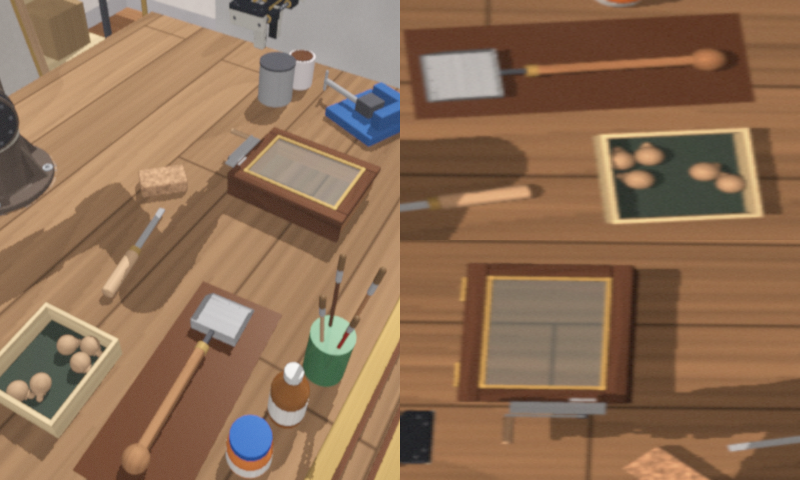

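The cover is shut, all five finials are in the tray and the scoop is on its patch.

```bash
python3 -c "
from bench import ctrl
ctrl.wait(.5);print(ctrl.sign_off())"
```

```text
the job is handed in; nothing more can be done
None
```

I handed the job in at about 88 s of the 210 s; no verdict came back. The last pictures show all five finials in the tray, the scoop lying along its patch, the stay folded with the cover shut, and the bystanders apparently undisturbed.

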